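# Eject the brass bushing of an evaporator bearing housing

## Task

Set the aluminium housing that holds the brass bushing down flat over the post of the red ejector stand, so that the post goes up through the hole in its underside and pokes the bushing up out of its recess. Then, leaving the housing on the stand, lift the brass bushing out and stand it upright in the blue tray.

Things in the scene. Friction and masses are not known exactly. Their poses are not given: they have to be found in the camera images.
- housing: Bare aluminium block 84 (x) x 60 (y) x 40 (z) mm, about 0.35 kg, lying flat and loose; grip it across its 60 mm width. In its middle a round recess, 45.5 mm diameter and 30 mm deep, open at the top, holds the brass bushing; an access hole of 36 mm diameter goes on through the 10 mm thick bottom. Origin at the centre of the underside, on the axis of the recess; z up. A second, identical housing beside it holds a white bushing: it is not part of the job.
- bushing: Brass bushing, a cylinder 44 mm in diameter and 30 mm tall with closed bottom and a dark 18 mm bore mark on its top, about 0.16 kg. It starts loose but close-fitting in the recess of the housing, its top flush with the housing's top, so it cannot be gripped there. Once the housing sits flat on the stand, the bushing stands 22 mm proud of the housing's top, its underside on the post. Origin at the centre of its underside; z is its axis.
- stand: Ejector stand, fixed to the bench: a red disc 130 mm in diameter and 10 mm thick with an upright steel post in its middle, 20 mm in diameter and 32 mm tall above the disc (post top 42 mm above the bench). Origin at the centre of the disc's underside on the bench, z up. The housing may sit on it at any yaw, anywhere that the 36 mm hole clears the post (up to 8 mm off centre).
- tray: Blue open tray, loose, 150 x 150 mm, 20 mm high, walls and floor 5 mm thick, 0.35 kg. Origin at the centre of its underside; z up; the inner floor is 5 mm above the origin.
Mind the look-alikes: they are no part of the job. Several things have the shape of the bushing; the one meant has the colours described above.

How it is judged (in metres and radians):
On the way:
1. the housing sits flat on the stand over the post, with the brass bushing poked up in it (horizontal distance between housing and stand below 0.012 m and z of housing in the frame of stand below 0.015 m and angle between housing's own z axis and vertical below 0.17 rad and horizontal distance between bushing and housing below 0.012 m and z of bushing in the frame of housing above 0.025 m), for 0.2 s.
At the end, for the whole second after the job is handed in: The brass bushing stands upright (within 10 degrees) and at rest on the floor of the blue tray, anywhere inside its walls, with the tray flat; the housing still sits over the stand's post, its underside within 5 mm of the red disc, within 12 mm of centre and level within 10 degrees (horizontal distance between bushing and tray below 0.085 m and z of bushing in the frame of tray between 0.002 and 0.01 m and angle between each of bushing, housing's own z axis and vertical below 0.17 rad and angle between tray's own z axis and vertical below 0.1 rad and linear speed of bushing below 0.02 m/s and horizontal distance between housing and stand below 0.012 m and z of housing in the frame of stand below 0.015 m); the robot touches nothing.
It also fails if it takes over 67 s, if anything falls off the work surface, if the arm or the gripper's body presses on something with over 40 N, if the wrist force passes 120 N, or if a joint passes its speed limit or range.

## Robot

A 6-joint arm with a two-finger parallel gripper is mounted at the origin on the work surface. World frame = base frame: x ahead of the robot, y to its left, z up, the work surface at z = 0. Lengths are in m, angles in degrees, forces in N, time in s.
With the tool pointing down it reaches from about 0.35 to 0.875 m from the base axis. Payload 4.2 kg.
Tool frame: the origin (TCP) lies at the very end of the fingers, on their centre line; the grasp point (between the pads) lies arm.tcp_to_grasp behind it (arm.tcp_to_grasp is the distance from the TCP to the grasp point, in m); z points along the fingers, y is the direction in which the jaws open and shut (so a half turn about z gives the same grasp; the last joint's range is limited). The gripper opens to 85 mm and grips with 20 to 120 N. Pads are 22 mm wide; open, the fingers measure 114 mm over their backs; the gripper's body (76 mm by 85 mm) begins 54 mm behind the grasp point. The pads swing forward as they close: fully open they stand 13 mm farther back than shut.
Start: joints at [-58.465, 22.042, 0.453, 0, -68.411, -14.817], TCP at [0.18, -0.599, 0.203] pointing down, gripper open.
Joint ranges: [-179.83, 179.83], [-69.29, 118.12], [-61.27, 80.66], [-181.25, 117.63], [-171.15, -9.14], [-177.46, 177.46]. Speed limits (degrees/s): [159.86, 159.86, 180, 180, 180, 180].

## Interface

Orientations are given as a 3x3 rotation matrix whose columns are the frame's x, y, z axes.
In Python, from bench import arm, cams, close_job, find_in, masks_of, spot_point gives the robot as it stands. The module is installed in compiled form; this text tells all that it offers.
- The arm moves only by the tool move_arm, never from a script. Its arguments are lists of equal length, an entry for each row: "delta_pos": the shift along the tool's x, y, z in mm, a list of three; "yaw": the turn about the tool's z in degrees. In form: {"delta_pos": [[tx, ty, tz], ...], "yaw": [yaw, ...]}. A call has 1 to 20 rows; each row shifts and turns the commanded pose from where the row before left it, along the tool's axes as they then stand; what a row does not reach is not made up. A row lasts 1/8 s, in which the tool goes at most 62.5 mm and 10.7 degrees, less where a joint would pass 70% of its speed; a pose out of reach is approached as far as the arm can. A call is refused whole if a number of a shift passes 62.5 or a number of a turn 10.7, either way. A call with a gripper value outside its range is refused whole. "grip" is the finger opening in mm, from 0 to 85.4, set as the call begins (left out, the last holds). The fingers move at their own pace and stop on an object; "squeeze" is the grip in N (left out, the last holds). Time passes only in rows, so rows that do not move let the fingers close. It gives the time, the measured TCP pose, the force and the opening at its end, in the units of the state.
- arm.read_state(): the state, without advancing time (a new reading comes with each control period).
- cams.capture(name): name is "side" or "top"; returns a dict with "img" (480x640x3 uint8, blue, green, red), "intrinsics" (3x3 intrinsics, pixels), "R" (3x3) and "t" (3): a world point X has camera coordinates R X + t. Camera axes: x right, y down, z forward; pixel columns grow to the right and rows downward; lengths in m; the calibration is good to about 2 mm. A picture is of the moment at which its call begins. There is no depth.
- close_job(): hands the job in, once; it reports no verdict.
Trained networks look in the newest picture that a camera, given by its name, has taken for a name from the list of things; names that differ only in an ending like _2 or _b are one class to them, and where a whole thing is asked for, a point or a joint stands for the part that bears it (a point fixed in the world has none). Each returns a list of dicts, best first, with "score" (0 to 1); they miss things now and then, are a little off and sometimes report something else, mostly with a low value. They report only what shows in the picture. A call takes as long as a camera call. They do not tell look-alikes from the thing itself.
- find_in(camera, thing): "point" ([row, column] in pixels, amid what is visible of it).
- masks_of(camera, thing): "mask" (480x640 bool, what is visible of it) and "point" ([row, column] in pixels, amid what is visible of it).
- spot_point(camera, thing): "point" ([row, column] in pixels: a listed point, or the origin of a listed thing).
The state is a dict: "t": time; "joint_positions": joint angles; "qd": joint speeds; "joint_efforts": joint torques, N m; "ee_pos": TCP position; "tcp_rot": TCP orientation; "ft_force": force on the tool from outside, world axes, zero at the start; "wrist_torque": the same for the moment, N m; "grip_width": finger opening in m.
Only numpy, scipy, OpenCV 4.12 (cv2) and the standard library are available. Lean on these libraries where they do the work, as an engineer would, in place of code of your own. Each camera call takes 0.05 s, during which the arm holds its last target.

## Working session

There is one attempt and no reset: what is moved stays moved. The work goes in short steps, Python scripts to look and compute and a tool call to move; the robot and the scene stay as the last step left them, time stands still between calls to the robot, and variables do not carry over. Pictures are saved under pics/ and viewed, and the job is handed in when it is done.

Besides the shell and the picture viewer there is one more tool, called by a JSON object that holds its "op" and its "data". move_arm: Moves the arm, as the interface text tells. Its arguments: {"type":"object","properties":{"delta_pos":{"type":"array","items":{"type":"array","items":{"type":"number"}}},"yaw":{"type":"array","items":{"type":"number"}},"grip":{"type":"number"},"squeeze":{"type":"number"}},"required":["delta_pos","yaw"]}

```bash
mkdir -p pics; cat > h.py <<'E'
import numpy as np,cv2
from bench import arm,cams,find_in,masks_of,spot_point
def ray(c,p):
    K,R,t=map(np.array,(c["intrinsics"],c["R"],c["t"]))
    d=R.T@np.linalg.inv(K)@np.array([p[1],p[0],1.0]); return -R.T@t,d
def atz(c,p,z):
    o,d=ray(c,p); return o+d*(z-o[2])/d[2]
def proj(c,X):
    x=np.array(c["intrinsics"])@(np.array(c["R"])@np.array(X)+np.array(c["t"])); return x[1]/x[2],x[0]/x[2]
E
python3 - <<'E'
from h import *
print(arm.tcp_to_grasp)
s=arm.read_state();print(s)
for n in("top","side"):
    c=cams.capture(n);cv2.imwrite(f"pics/{n}0.png",c["img"])
    print(n,-np.array(c["R"]).T@np.array(c["t"]))
    for th in("housing","bushing","stand","tray"):
        for f in(find_in,spot_point):
            for r in f(n,th): print(f.__name__,th,round(r["score"],2),np.round(r["point"],1),np.round(atz(c,r["point"],0),3))
E
```

```text
0.0187
{'t': 0.0, 'joint_positions': array([-5.84666571e+01,  2.20913305e+01,  3.78302402e-01, -2.91027650e-02,
       -6.84115555e+01, -1.48174669e+01]), 'qd': array([-0.06485365, -0.07101974,  0.02295333,  0.02281757, -0.06647055,
        0.00904944]), 'joint_efforts': array([-1.98844104e-04, -3.92290378e+01,  1.88402188e+01,  4.18610975e+00,
       -4.60826734e-03, -1.27164643e-05]), 'ee_pos': array([ 0.17959879, -0.59794944,  0.20160528]), 'tcp_rot': array([[-9.57796682e-01, -2.87445605e-01, -7.34607496e-04],
       [-2.87446526e-01,  9.57794385e-01,  2.10028886e-03],
       [ 9.98841326e-05,  2.22281007e-03, -9.99997525e-01]]), 'ft_force': array([-0.48770281, -0.64520099,  0.48067282]), 'wrist_torque': array([-0.01036016, -0.01433776, -0.01193553]), 'grip_width': 0.08531093903884898}
top [0.38463164 0.01316014 1.03757433]
call housing 0.93 [209.5 355.1] [ 0.584 -0.083  0.   ]
call housing 0.87 [201.8 356.6] [ 0.598 -0.085  0.   ]
call bushing 0.79 [200.3 360.4] [ 0.601 -0.092  0.   ]
call bushing 0.75 [266.6 352.2] [ 0.483 -0.077  0.   ]
call bushing 0.63 [215.4 413.9] [ 0.574 -0.187  0.   ]
call bushing 0.75 [203.2 359.1] [ 0.595 -0.09   0.   ]
call stand 0.62 [238.9 118.3] [0.529 0.331 0.   ]
call stand 0.92 [237.6 117.9] [0.532 0.332 0.   ]
call stand 0.43 [202.3 360.4] [ 0.597 -0.092  0.   ]
call tray 0.66 [263.8 494.2] [ 0.488 -0.327  0.   ]
call tray 0.58 [263.  491.5] [ 0.49  -0.322  0.   ]
side [-0.00391717  0.61398282  0.5551923 ]
call housing 0.82 [227.1 316.3] [ 0.614 -0.103  0.   ]
call housing 0.97 [231.6 315.8] [ 0.601 -0.085  0.   ]
call bushing 0.5 [213.8 351.1] [ 0.59  -0.216  0.   ]
call bushing 0.88 [251.2 354.3] [ 0.476 -0.077  0.   ]
call bushing 0.7 [228.1 319.2] [ 0.605 -0.104  0.   ]
call bushing 0.52 [222.5 351.8] [ 0.561 -0.18   0.   ]
call stand 0.6 [335.3 197.5] [0.525 0.322 0.   ]
call tray 0.68 [213.  403.8] [ 0.487 -0.312  0.   ]
call tray 0.95 [209.6 400.9] [ 0.503 -0.324  0.   ]
```

View pics/top0.png

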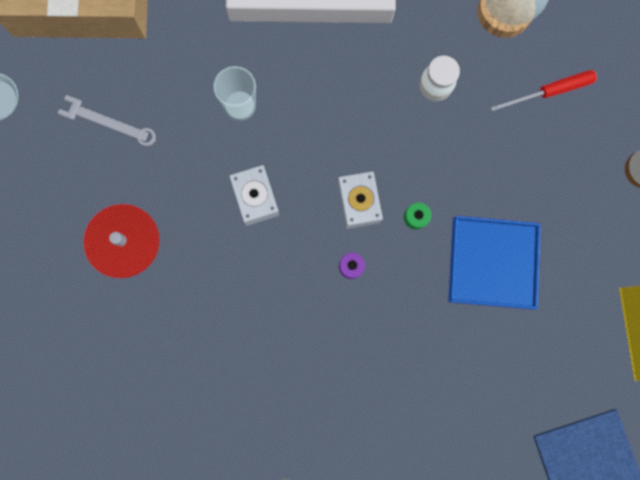

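View pics/side0.png

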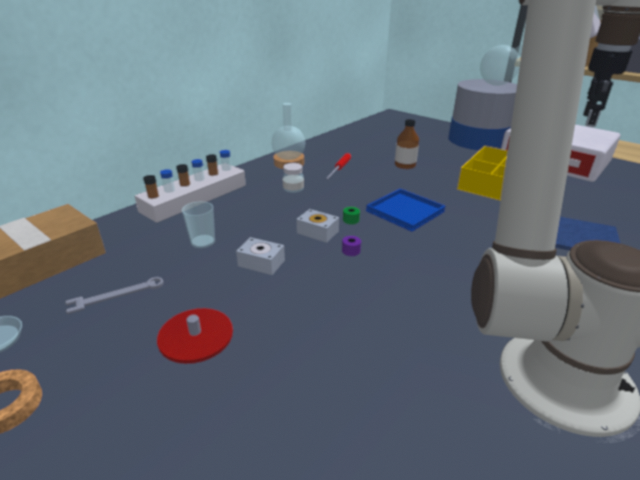

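```bash
python3 - <<'E'
import cv2
a=cv2.imread("pics/top0.png")[160:300,300:460];cv2.imwrite("pics/crop0.png",cv2.resize(a,None,fx=4,fy=4,interpolation=cv2.INTER_CUBIC))
a=cv2.imread("pics/side0.png")[190:290,270:410];cv2.imwrite("pics/crop1.png",cv2.resize(a,None,fx=4,fy=4,interpolation=cv2.INTER_CUBIC))
E
```

```text
(no output)
```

View pics/crop0.png

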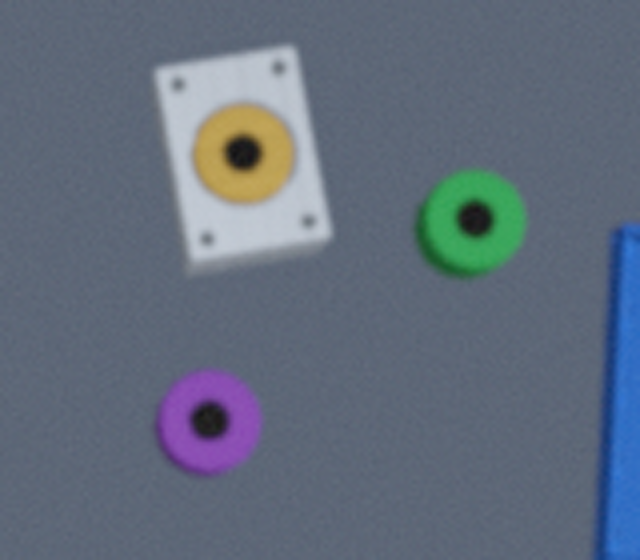

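View pics/crop1.png

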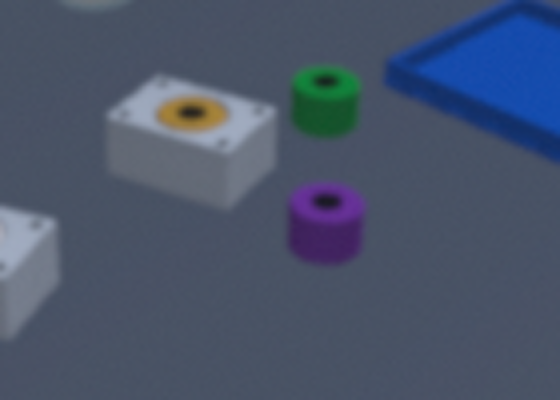

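Candidates in the top image: the housing with the white bushing (193,254), the housing with the brass bushing (198,361), a loose green bushing (215,418) and a loose purple one (265,352). The crop confirms the target is the housing at (198,361), with a brass-yellow top and a dark bore. Next I'll measure it.

```bash
cat >> h.py <<'E'
def comp(m,minA=15):
    n,l,st,ce=cv2.connectedComponentsWithStats(m.astype(np.uint8))
    return sorted([(st[i,4],ce[i][::-1],l==i) for i in range(1,n) if st[i,4]>=minA],key=lambda a:-a[0])
def hsv(c): return cv2.cvtColor(cv2.GaussianBlur(c["img"],(3,3),0),cv2.COLOR_BGR2HSV).astype(int)
def redm(c):
    h=hsv(c); return ((h[...,0]<8)|(h[...,0]>172))&(h[...,1]>150)&(h[...,2]>80)
def brass(c):
    h=hsv(c); return (h[...,0]>12)&(h[...,0]<30)&(h[...,1]>90)&(h[...,2]>110)
def blue(c):
    h=hsv(c); return (h[...,0]>100)&(h[...,0]<118)&(h[...,1]>180)
def hullcen(m,c,z):
    p=cv2.findContours(m.astype(np.uint8),cv2.RETR_EXTERNAL,cv2.CHAIN_APPROX_NONE)[0]
    p=max(p,key=cv2.contourArea)[:,0,:]
    h=cv2.convexHull(p.astype(np.int32))[:,0,:]
    W=np.array([atz(c,(q[1],q[0]),z)[:2] for q in h]).astype(np.float32)
    return cv2.fitEllipse(W)
E
python3 - <<'E'
from h import *
for n in("top","side"):
    c=cams.capture(n)
    for a,ce,m in comp(brass(c),40)[:6]: print(n,"brass",a,np.round(ce,1),np.round(atz(c,ce,.04),4),hullcen(m,c,.04))
    for a,ce,m in comp(redm(c),500)[:1]: print(n,"red",a,np.round(ce,1),hullcen(m,c,.01 if n=="top" else .007))
    for a,ce,m in comp(blue(c),500)[:1]:
        print(n,"tray",a,np.round(ce,1),np.round(atz(c,ce,.01),4))
    for r in masks_of(n,"housing"):
        m=r["mask"]; p=np.argwhere(m)
        h=hsv(c); tm=m&(h[...,2]>(175 if n=="top" else 150))|0
        print(n,"housing",r["score"],m.sum(),r["point"])
c=cams.capture("top");g=hsv(c)
m=np.zeros((480,640),bool);m[165:235,330:392]=(g[165:235,330:392,2]>170)
k=comp(m)[0]
cn=max(cv2.findContours(k[2].astype(np.uint8),cv2.RETR_EXTERNAL,cv2.CHAIN_APPROX_NONE)[0],key=cv2.contourArea)[:,0,:]
W=np.array([atz(c,(q[1],q[0]),.04)[:2]*1000 for q in cn]).astype(np.float32)
print("housing rect",cv2.minAreaRect(W))
print(cv2.boxPoints(cv2.minAreaRect(W)))
for n in("top","side"):
    c=cams.capture(n)
    i=c["img"][205:275,80:165] if n=="top" else c["img"][300:365,150:240]
    cv2.imwrite(f"pics/st_{n}.png",cv2.resize(i,None,fx=7,fy=7,interpolation=cv2.INTER_CUBIC))
E
```

```text
top brass 4069 [17.3 76.5] [0.9175 0.4099 0.04  ] ((0.9244824051856995, 0.4142549932003021), (0.11238881945610046, 0.2820476293563843), 177.46217346191406)
top brass 1255 [324.2 632.1] [ 0.3835 -0.543   0.04  ] ((0.35356080532073975, -0.564518928527832), (0.07973258197307587, 0.20563052594661713), 103.69441986083984)
top brass 524 [ 22.5 497.3] [ 0.918  -0.3364  0.04  ] ((0.9355257749557495, -0.34725022315979004), (0.08471377193927765, 0.0903666540980339), 158.32138061523438)
top brass 378 [198.1 360.4] [ 0.5962 -0.0881  0.04  ] ((0.5962989330291748, -0.08813882619142532), (0.04021140933036804, 0.04044726863503456), 50.18367004394531)
top brass 46 [31.7 64.4] [0.8903 0.4294 0.04  ] ((0.8904176950454712, 0.42953023314476013), (0.010314802639186382, 0.018347080796957016), 149.3082275390625)
top red 4039 [240.8 121.3] ((0.5255079865455627, 0.32333138585090637), (0.12640047073364258, 0.127829447388649), 155.05621337890625)
top tray 7227 [262.4 494.3] [ 0.4898 -0.324   0.01  ]
top housing 0.6 1520 [209.4, 359.3]
side brass 1912 [172.8 484.1] [ 0.4026 -0.6192  0.04  ] ((0.40446826815605164
[... 617 characters left out ...]
0805606842, -1.1168776750564575), (0.09026334434747696, 0.1821814328432083), 6.742964744567871)
side brass 137 [159.8 287.6] [ 0.9093 -0.3069  0.04  ] ((0.9207099676132202, -0.3228224515914917), (0.09050232917070389, 0.16707450151443481), 47.496917724609375)
side red 2870 [336.3 194.5] ((0.5255090594291687, 0.32573309540748596), (0.1280999481678009, 0.13362279534339905), 62.55404281616211)
side tray 1785 [209.  405.3] [ 0.4868 -0.3175  0.01  ]
side housing 0.73 936 [227.3, 318.7]
housing rect ((596.3245849609375, -87.94326782226562), (85.25282287597656, 60.36731719970703), 10.186784744262695)
[[ 549.0319   -65.77422]
 [ 559.7083  -125.18993]
 [ 643.61725 -110.11231]
 [ 632.94086  -50.6966 ]]
```

View pics/st_top.png

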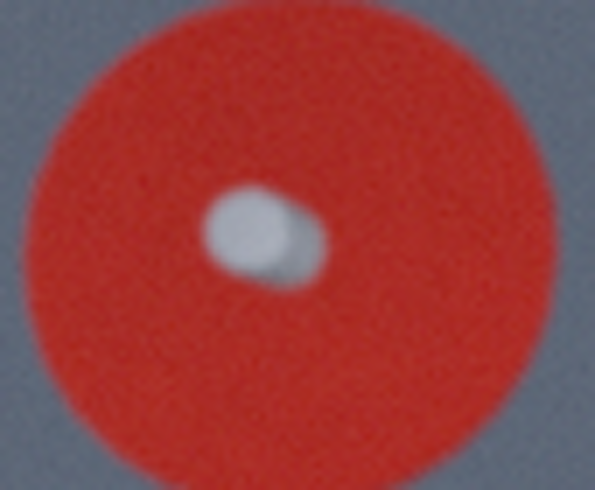

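View pics/st_side.png

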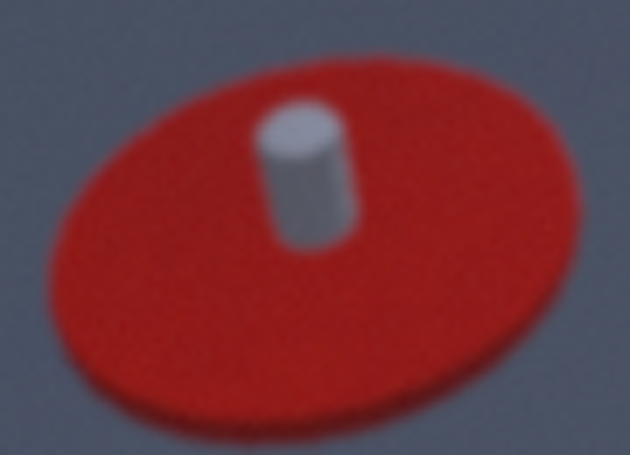

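```bash
python3 - <<'E'
from h import *
for n,p,b in(("top",(237.7,115.3),None),("side",(318.4,192.4),(217.6,317.4))):
    c=cams.capture(n); print(n,atz(c,p,.042), atz(c,b,.04) if b else "")
R=arm.read_state()["tcp_rot"]
print("tool y angle",np.degrees(np.arctan2(R[1,1],R[0,1])))
print(arm.read_state()["t"])
E
```

```text
top [0.52560452 0.32361296 0.042     ] 
side [0.5249982  0.32551838 0.042     ] [ 0.59711059 -0.08717261  0.04      ]
tool y angle 106.71780003554187
1.35
```

```bash
cat > g.py <<'E'
import sys
from h import *
# usage: x y z jawangle
x,y,z,a=map(float,sys.argv[1:5])
s=arm.read_state();R=np.array(s["tcp_rot"]);p=np.array(s["ee_pos"])
cur=np.degrees(np.arctan2(R[1,1],R[0,1])); yaw=(cur-a+90)%180-90
c,sn=np.cos(np.radians(yaw)),np.sin(np.radians(yaw))
R2=R@np.array([[c,-sn,0],[sn,c,0],[0,0,1]])
d=R2.T@(np.array([x,y,z])-p)*1000
print("t",s["t"],"pos",p.round(4),"jaw",cur.round(2),"yaw",yaw.round(2),"delta after yaw",d.round(1),"norm",np.linalg.norm(d).round(1),"F",s["ft_force"].round(1),"w",s["grip_width"],"tilt",np.degrees(np.arccos(-R[2,2])).round(2))
E
python3 g.py .5965 -.088 .15 100.2
```

```text
t 1.35 pos [ 0.1798 -0.5986  0.2027] jaw 106.72 yaw 6.52 delta after yaw [-500.5  428.7   52.7] norm 661.1 F [-0.5 -0.4  0.3] w 0.08537491940460241 tilt 0.0
```

{"op": "move_arm", "data": {"delta_pos": [[0,0,0],[-31,27,3],[-31,27,3],[-31,27,3],[-31,27,3],[-31,27,3],[-31,27,3],[-31,27,3],[-31,27,3],[-31,27,3],[-31,27,3],[-31,27,3],[-31,27,3],[-31,27,3],[-31,27,3],[-31,27,3],[-31,21,3],[0,0,0]], "yaw": [6.5,0,0,0,0,0,0,0,0,0,0,0,0,0,0,0,0,0], "grip": 85.4, "squeeze": 80}}

```text
t: 3.6
ee_pos: [0.5937, -0.0896, 0.154]
tcp_rot: [[-0.984, -0.18, -0.0], [-0.18, 0.984, -0.0], [0.0, -0.0, -1.0]]
ft_force: [-0.5, 0.1, -0.6]
grip_width: 0.0852
```

```bash
python3 g.py .5965 -.088 .06 100.2
```

```text
t 3.6 pos [ 0.5937 -0.0896  0.154 ] jaw 100.38 yaw 0.18 delta after yaw [-3.  1. 94.] norm 94.1 F [-0.5  0.1 -0.6] w 0.08524398088717977 tilt 0.01
```

{"op": "move_arm", "data": {"delta_pos": [[-3,1,20],[0,0,25],[0,0,25],[0,0,25],[0,0,18],[0,0,15],[0,0,10],[0,0,8],[0,0,2],[0,0,0]], "yaw": [0.2,0,0,0,0,0,0,0,0,0]}}

```text
t: 4.85
ee_pos: [0.5954, -0.0898, 0.007]
tcp_rot: [[-0.985, -0.174, 0.001], [-0.174, 0.985, -0.0], [-0.001, -0.0, -1.0]]
ft_force: [0.6, 0.5, 0.1]
grip_width: 0.0851
```

```bash
python3 g.py .5965 -.088 .006 100.2; python3 - <<'E'
from h import *
c=cams.capture("top");a=c["img"][150:260,290:440]
d=cams.capture("side");b=d["img"][160:270,250:400]
cv2.imwrite("pics/pre.png",cv2.resize(np.vstack([a,b]),None,fx=2.7,fy=2.7,interpolation=cv2.INTER_CUBIC))
E
```

```text
t 4.85 pos [ 0.5954 -0.0898  0.007 ] jaw 100.03 yaw -0.17 delta after yaw [-1.4  1.6  1. ] norm 2.3 F [0.6 0.5 0.1] w 0.08509174243368323 tilt 0.03
```

View pics/pre.png

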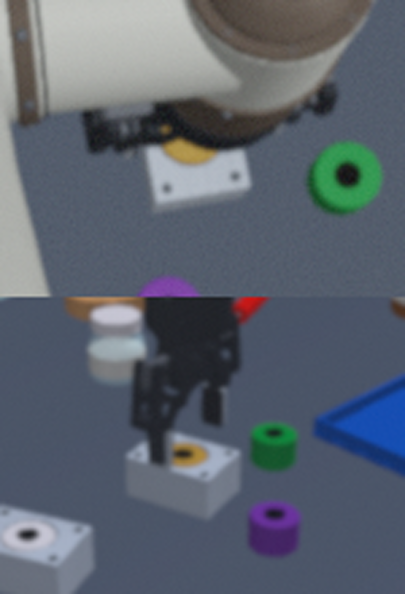

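```bash
python3 - <<'E'
from h import *
s=arm.read_state();R=np.array(s["tcp_rot"]);p=np.array(s["ee_pos"])
c=cams.capture("side")
for off in(.035,.0426,.057,-.0426):
  for z in(0,.013,.02,.03,.04):
    q=p+R[:,1]*off; q[2]=z; r,k=proj(c,q); print(off,z,round((k-250)*2.7),round((r-160)*2.7+297))
cv2.imwrite("pics/pre2.png",cv2.resize(c["img"][170:250,280:360],None,fx=7,fy=7,interpolation=cv2.INTER_CUBIC))
E
```

```text
0.035 0 165 508
0.035 0.013 165 495
0.035 0.02 165 488
0.035 0.03 165 479
0.035 0.04 165 469
0.0426 0 161 511
0.0426 0.013 160 499
0.0426 0.02 160 492
0.0426 0.03 160 482
0.0426 0.04 160 472
0.057 0 152 519
0.057 0.013 152 506
0.057 0.02 152 499
0.057 0.03 152 490
0.057 0.04 152 480
-0.0426 0 208 470
-0.0426 0.013 208 458
-0.0426 0.02 208 452
-0.0426 0.03 208 442
-0.0426 0.04 209 433
```

View pics/pre2.png

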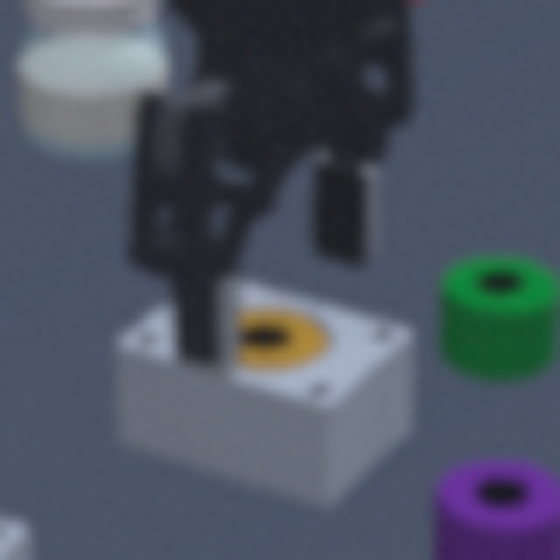

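```bash
python3 - <<'E'
from h import *
s=arm.read_state();print(s["t"],s["ee_pos"],s["joint_positions"],s["qd"].round(2))
c=cams.capture("side")
p=np.array([.18,-.599,.203]);y=np.array([-.287,.958,0])
for o in(-.0426,.0426):
  for dz in (0,.013,.04): print(o,dz,np.round(proj(c,p+y*o+[0,0,dz]),1))
i=cv2.imread("pics/side0.png");cv2.imwrite("pics/g0.png",cv2.resize(i[50:150,560:640],None,fx=6,fy=6))
cv2.imwrite("pics/full1.png",c["img"])
E
```

```text
5.0 [ 0.59550861 -0.08975709  0.00722044] [ 6.81828953e+00  3.13396562e+01 -1.58770637e+01  5.59816919e-03
 -4.27268988e+01 -8.67955463e+01] [-0.03  0.06 -0.05 -0.    0.06  0.05]
-0.0426 0 [132.5 581. ]
-0.0426 0.013 [127.5 582.7]
-0.0426 0.04 [116.8 586.3]
0.0426 0 [143.  583.1]
0.0426 0.013 [137.7 585. ]
0.0426 0.04 [126.5 588.8]
```

View pics/g0.png

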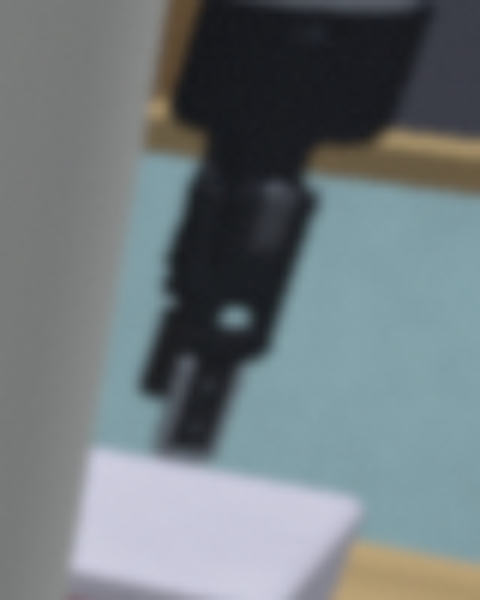

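View pics/full1.png

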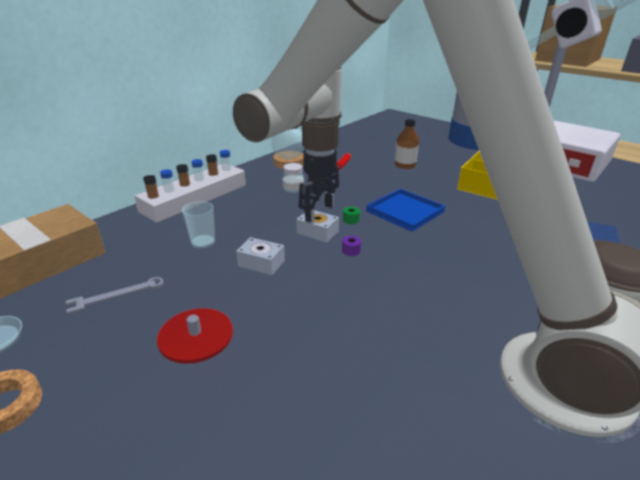

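The side image puts the fingertips about 40 mm above the reported TCP, at row 222, col 309, level with the housing's top. I'll test this harmlessly by closing to 56 mm with a weak squeeze. If the picture is right the fingers won't touch the block.

{"op": "move_arm", "data": {"delta_pos": [[-1,1.5,0],[0,0,0],[0,0,0],[0,0,0]], "yaw": [0,0,0,0], "grip": 54, "squeeze": 20}}

```text
t: 5.55
ee_pos: [0.5966, -0.0879, 0.0077]
tcp_rot: [[-0.985, -0.175, 0.002], [-0.175, 0.985, 0.0], [-0.002, -0.0, -1.0]]
ft_force: [-0.1, 0.7, 5.1]
grip_width: 0.0541
```

```bash
python3 - <<'E'
from h import *
c=cams.capture("side");print(arm.read_state()["grip_width"])
cv2.imwrite("pics/pre3.png",cv2.resize(c["img"][170:250,280:360],None,fx=7,fy=7,interpolation=cv2.INTER_CUBIC))
E
```

```text
0.054206364315650686
```

View pics/pre3.png

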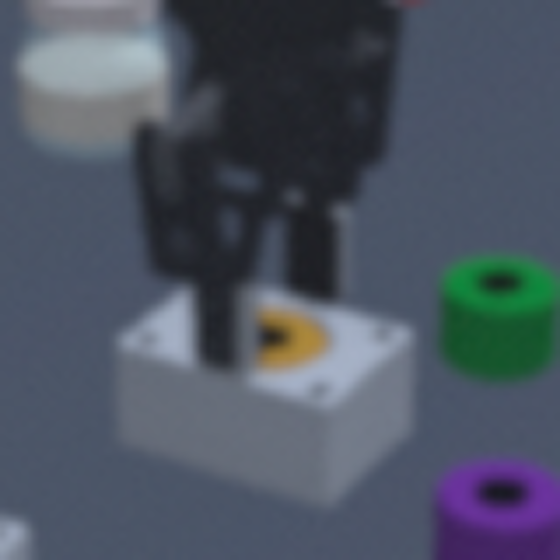

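The fingers closed to 54 mm and touched only the housing's top (5 N up, picture agrees). So the true tips sit about 32 mm above the reported TCP at that opening, and I'll correct for it. Next I raise, open, then go down with force checks.

{"op": "move_arm", "data": {"delta_pos": [[0,0,-6],[0,0,-4],[0,0,0],[0,0,0],[0,0,0],[0,0,10],[0,0,10],[0,0,5],[0,0,5],[0,0,0]], "yaw": [0,0,0,0,0,0,0,0,0,0], "grip": 85.4, "squeeze": 80}}

```text
t: 6.85
ee_pos: [0.5956, -0.0882, -0.0138]
tcp_rot: [[-0.985, -0.174, -0.001], [-0.174, 0.985, -0.0], [0.001, 0.0, -1.0]]
ft_force: [-0.2, -0.3, -0.2]
grip_width: 0.0855
```

{"op": "move_arm", "data": {"delta_pos": [[0,0,4],[0,0,4],[0,0,3],[0,0,0]], "yaw": [0,0,0,0]}}

```text
t: 7.35
ee_pos: [0.5956, -0.0882, -0.0246]
tcp_rot: [[-0.985, -0.174, -0.001], [-0.174, 0.985, -0.0], [0.001, 0.0, -1.0]]
ft_force: [0.5, 0.6, -0.0]
grip_width: 0.0859
```

```bash
python3 g.py .5965 -.088 -.026 100.2; python3 - <<'E'
from h import *
c=cams.capture("side");print(arm.read_state()["grip_width"])
cv2.imwrite("pics/pre4.png",cv2.resize(c["img"][170:250,280:360],None,fx=7,fy=7,interpolation=cv2.INTER_CUBIC))
E
```

```text
t 7.35 pos [ 0.5956 -0.0882 -0.0246] jaw 100.02 yaw -0.18 delta after yaw [-0.9  0.   1.4] norm 1.6 F [ 0.5  0.6 -0. ] w 0.08590978727662682 tilt 0.04
0.08572040776158545
```

View pics/pre4.png

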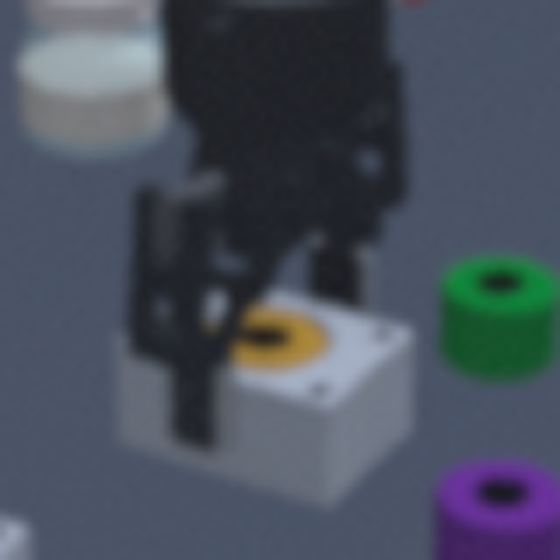

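The fingers now straddle the housing, with the near tip at about crop (200,445), just above the bench. Closing.

{"op": "move_arm", "data": {"delta_pos": [[0,0,0],[0,0,0],[0,0,0],[0,0,0],[0,0,0]], "yaw": [0,0,0,0,0], "grip": 40, "squeeze": 80}}

```text
t: 8.02
ee_pos: [0.5964, -0.0879, -0.0237]
tcp_rot: [[-0.985, -0.174, 0.001], [-0.174, 0.985, 0.0], [-0.001, -0.0, -1.0]]
ft_force: [-0.7, 3.1, 5.5]
grip_width: 0.059
```

{"op": "move_arm", "data": {"delta_pos": [[0,0,-5],[0,0,-15],[0,0,-20],[0,0,-25],[0,0,-25],[0,0,-20],[0,0,-10],[0,0,0]], "yaw": [0,0,0,0,0,0,0,0]}}

```text
t: 9.02
ee_pos: [0.5959, -0.0882, 0.0962]
tcp_rot: [[-0.985, -0.174, 0.001], [-0.174, 0.985, 0.0], [-0.001, 0.0, -1.0]]
ft_force: [0.2, -0.2, -6.0]
grip_width: 0.0589
```

```bash
python3 g.py .5254 .3245 .095 100.2; python3 - <<'E'
from h import *
c=cams.capture("side")
cv2.imwrite("pics/lift.png",cv2.resize(c["img"][130:270,240:400],None,fx=4,fy=4,interpolation=cv2.INTER_CUBIC))
E
```

```text
t 9.025 pos [ 0.5959 -0.0882  0.0962] jaw 100.0 yaw -0.2 delta after yaw [ -3.7 418.6   1.2] norm 418.7 F [ 0.2 -0.2 -6. ] w 0.05886401170862619 tilt 0.05
```

View pics/lift.png

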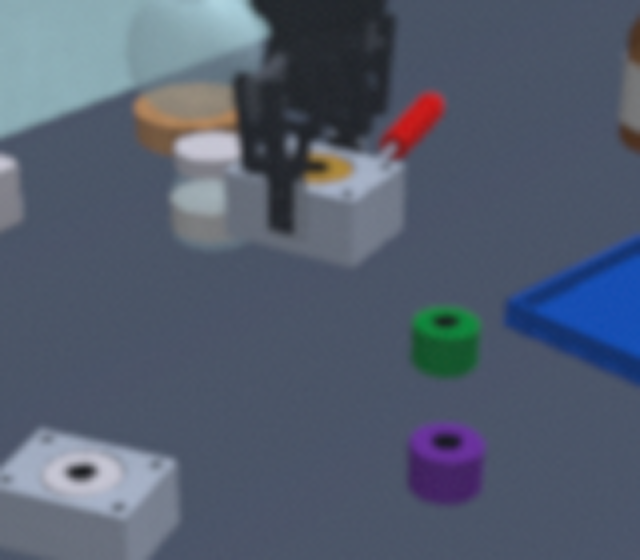

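{"op": "move_arm", "data": {"delta_pos": [[0,10,0],[0,20,0],[0,30,0],[0,30,0],[0,30,0],[0,30,0],[0,30,0],[0,30,0],[0,30,0],[0,30,0],[0,30,0],[0,30,0],[0,30,0],[-1,25,0],[-1,17,0],[-1,10,0],[0,6,0],[0,0,0],[0,0,0]], "yaw": [0,0,0,0,0,0,0,0,0,0,0,0,0,0,0,0,0,0,0]}}

```text
t: 11.45
ee_pos: [0.5261, 0.3232, 0.0957]
tcp_rot: [[-0.985, -0.173, -0.0], [-0.173, 0.985, -0.0], [0.0, -0.0, -1.0]]
ft_force: [0.4, -0.0, -4.4]
grip_width: 0.0585
```

```bash
python3 g.py .5254 .3245 .03 100.2; python3 - <<'E'
from h import *
z=arm.read_state()["ee_pos"][2]+.0237+.04
for n in("top","side"):
    c=cams.capture(n)
    for a,ce,m in comp(brass(c),40):
        w=atz(c,ce,z)
        if np.hypot(w[0]-.5254,w[1]-.3245)<.06: print(n,a,ce,w,z)
    cv2.imwrite(f"pics/ov_{n}.png",cv2.resize(c["img"][180:300,50:210] if n=="top" else c["img"][220:370,120:280],None,fx=4,fy=4,interpolation=cv2.INTER_CUBIC))
E
```

```text
t 11.45 pos [0.5261 0.3232 0.0957] jaw 99.97 yaw -0.23 delta after yaw [ 0.5  1.4 65.7] norm 65.7 F [ 0.4 -0.  -4.4] w 0.05854018774399267 tilt 0.03
top 135 [234.84444444  94.00740741] [0.51308498 0.31838306 0.15940321] 0.15940321360041054
side 232 [261.60344828 183.14655172] [0.52438733 0.32229679 0.15940321] 0.15940321360041054
```

View pics/ov_top.png

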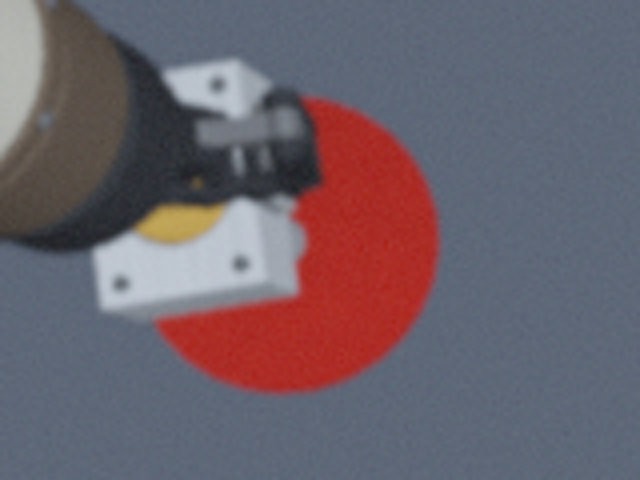

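View pics/ov_side.png

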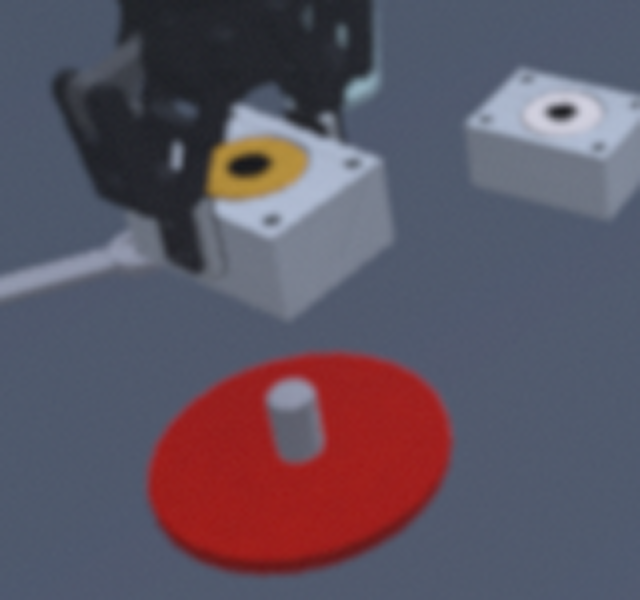

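```bash
python3 - <<'E'
from h import *
c=cams.capture("side")
for z in(.155,.1594,.163): print(atz(c,(260.9,181.9),z))
E
```

```text
[0.53342208 0.31919812 0.155     ]
[0.52751419 0.32243919 0.1594    ]
[0.52268046 0.32509098 0.163     ]
```

{"op": "move_arm", "data": {"delta_pos": [[0.5,1.3,10],[0,0,15],[0,0,15],[0,0,15],[0,0,10],[0,0,5],[0,0,0],[0,0,0]], "yaw": [0,0,0,0,0,0,0,0]}}

```text
t: 12.6
ee_pos: [0.5258, 0.3256, 0.0263]
tcp_rot: [[-0.985, -0.174, 0.001], [-0.174, 0.985, 0.001], [-0.001, 0.001, -1.0]]
ft_force: [-0.1, 0.5, -4.6]
grip_width: 0.059
```

```bash
python3 g.py .5254 .3245 -.0135 100.2; python3 - <<'E'
from h import *
for n in("top","side"):
    c=cams.capture(n)
    cv2.imwrite(f"pics/ow_{n}.png",cv2.resize(c["img"][180:300,50:210] if n=="top" else c["img"][250:370,120:280],None,fx=4,fy=4,interpolation=cv2.INTER_CUBIC))
E
```

```text
t 12.6 pos [0.5258 0.3256 0.0263] jaw 100.03 yaw -0.17 delta after yaw [ 0.6 -1.  39.8] norm 39.8 F [-0.1  0.5 -4.6] w 0.05899423900186319 tilt 0.08
```

View pics/ow_top.png

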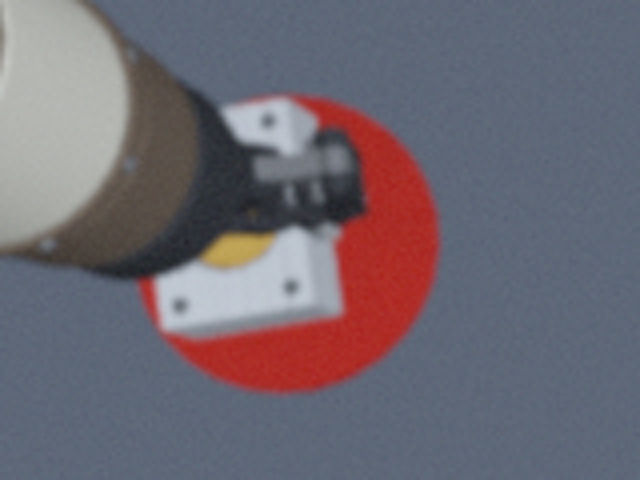

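View pics/ow_side.png

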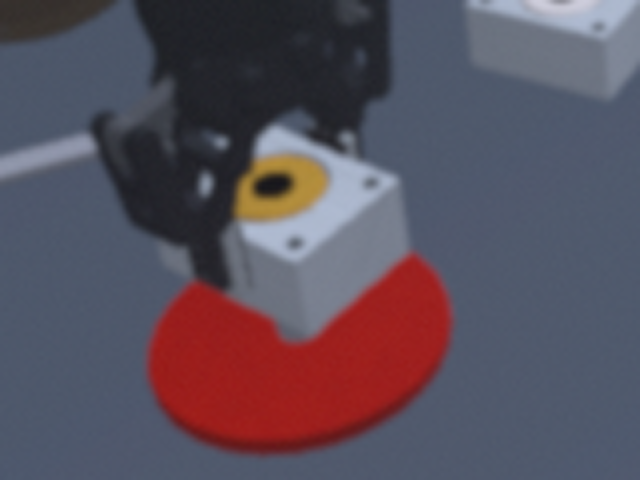

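{"op": "move_arm", "data": {"delta_pos": [[0.4,-0.8,4],[0,0,6],[0,0,6],[0,0,6],[0,0,6],[0,0,5],[0,0,3],[0,0,0]], "yaw": [0,0,0,0,0,0,0,0]}}

```text
t: 13.7
ee_pos: [0.5251, 0.3242, -0.0105]
tcp_rot: [[-0.985, -0.174, -0.0], [-0.174, 0.985, -0.0], [0.0, -0.0, -1.0]]
ft_force: [-0.5, -0.2, -3.5]
grip_width: 0.0588
```

{"op": "move_arm", "data": {"delta_pos": [[0,0,1.5],[0,0,1],[0,0,0]], "yaw": [0,0,0]}}

```text
t: 14.08
ee_pos: [0.5251, 0.3243, -0.0128]
tcp_rot: [[-0.985, -0.174, -0.0], [-0.174, 0.985, -0.0], [0.0, -0.0, -1.0]]
ft_force: [-0.2, 0.6, -3.8]
grip_width: 0.059
```

```bash
python3 g.py .5254 .3245 -.0135 100.2; python3 - <<'E'
from h import *
for n in("side",):
    c=cams.capture(n)
    cv2.imwrite(f"pics/ox_{n}.png",cv2.resize(c["img"][250:370,120:280],None,fx=4,fy=4,interpolation=cv2.INTER_CUBIC))
E
```

```text
t 14.075 pos [ 0.5251  0.3243 -0.0128] jaw 100.02 yaw -0.18 delta after yaw [-0.3  0.1  0.7] norm 0.8 F [-0.2  0.6 -3.8] w 0.059000412714541824 tilt 0.0
```

View pics/ox_side.png

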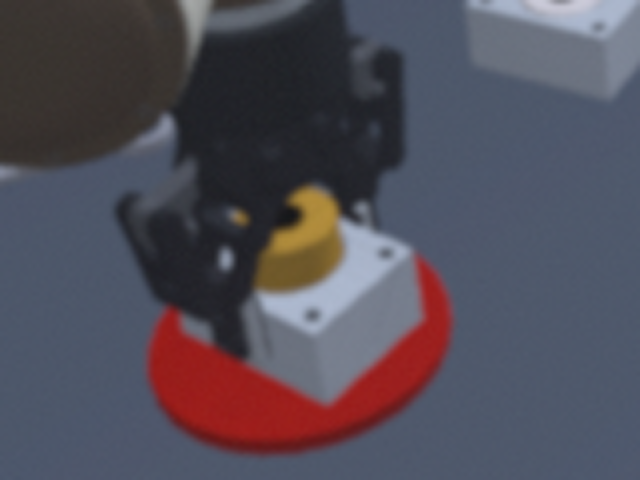

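The brass bushing is coming up out of the housing (crop (290,215)), and the force has dropped by its weight. I'll go down the last bit until contact.

{"op": "move_arm", "data": {"delta_pos": [[0,0,1],[0,0,0.6],[0,0,0]], "yaw": [0,0,0]}}

```text
t: 14.5
ee_pos: [0.5253, 0.3245, -0.0137]
tcp_rot: [[-0.985, -0.174, 0.0], [-0.174, 0.985, 0.0], [-0.001, 0.0, -1.0]]
ft_force: [-2.3, -0.7, 2.6]
grip_width: 0.0584
```

Contact: force went from -3.8 to +2.6 N. Releasing slowly and retreating straight up.

{"op": "move_arm", "data": {"delta_pos": [[0,0,0],[0,0,0],[0,0,0],[0,0,0],[0,0,0],[0,0,-10],[0,0,-20],[0,0,-25],[0,0,-25],[0,0,-15],[0,0,0]], "yaw": [0,0,0,0,0,0,0,0,0,0,0], "grip": 85.4}}

```text
t: 15.88
ee_pos: [0.5257, 0.3249, 0.0821]
tcp_rot: [[-0.985, -0.174, 0.002], [-0.174, 0.985, 0.002], [-0.002, 0.002, -1.0]]
ft_force: [-0.0, -1.0, 0.1]
grip_width: 0.0855
```

```bash
python3 g.py .5254 .3245 .03 100.2; python3 - <<'E'
from h import *
for n in("top","side"):
    c=cams.capture(n)
    for a,ce,m in comp(brass(c),30):
        w=atz(c,ce,.072)
        if np.hypot(w[0]-.5254,w[1]-.3245)<.06: print(n,a,ce,w)
    cv2.imwrite(f"pics/oy_{n}.png",cv2.resize(c["img"][180:300,50:210] if n=="top" else c["img"][250:370,120:280],None,fx=4,fy=4,interpolation=cv2.INTER_CUBIC))
E
```

```text
t 15.875 pos [0.5257 0.3249 0.0821] jaw 100.02 yaw -0.18 delta after yaw [ 0.5 -0.5 52.1] norm 52.1 F [-0.  -1.   0.1] w 0.08549321896647366 tilt 0.17
top 365 [239.29041096 113.68219178] [0.51873851 0.31674376 0.072     ]
side 495 [309.51111111 191.7030303 ] [0.51296025 0.33017501 0.072     ]
```

View pics/oy_side.png

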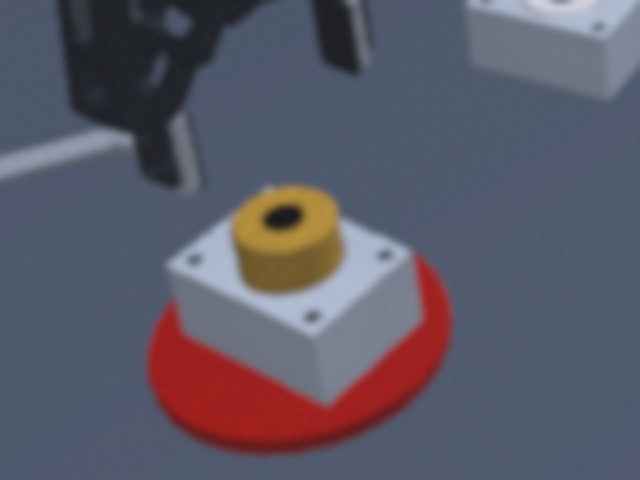

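View pics/oy_top.png

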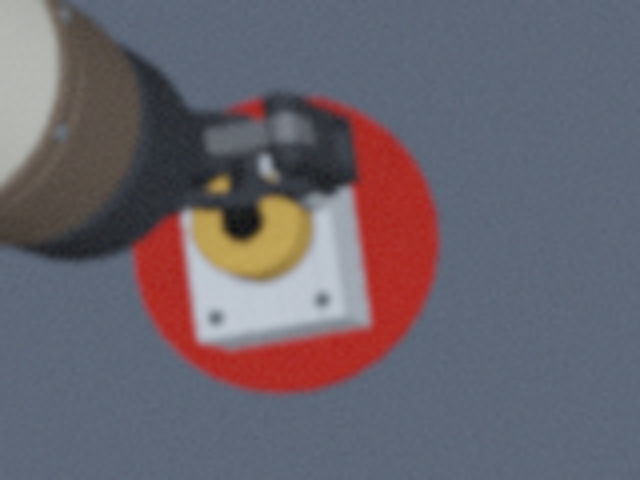

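```bash
python3 - <<'E'
from h import *
c=cams.capture("side"); print(atz(c,(303.6,190.4),.072))
E
```

```text
[0.5271295  0.32262755 0.072     ]
```

{"op": "move_arm", "data": {"delta_pos": [[0.4,-0.4,0],[0,0,10],[0,0,15],[0,0,15],[0,0,8],[0,0,6],[0,0,3],[0,0,0]], "yaw": [0,0,0,0,0,0,0,0], "grip": 64}}

```text
t: 17.02
ee_pos: [0.5249, 0.324, 0.0237]
tcp_rot: [[-0.985, -0.174, 0.0], [-0.174, 0.985, 0.0], [-0.0, 0.0, -1.0]]
ft_force: [0.2, -0.3, 0.4]
grip_width: 0.0639
```

```bash
python3 g.py .5254 .3245 .024 100.2; python3 - <<'E'
from h import *
c=cams.capture("side")
cv2.imwrite(f"pics/oz.png",cv2.resize(c["img"][250:370,120:280],None,fx=4,fy=4,interpolation=cv2.INTER_CUBIC))
E
```

```text
t 17.025 pos [0.5249 0.324  0.0237] jaw 100.02 yaw -0.18 delta after yaw [-0.6  0.4 -0.3] norm 0.8 F [ 0.2 -0.3  0.4] w 0.06388995659024092 tilt 0.01
```

View pics/oz.png

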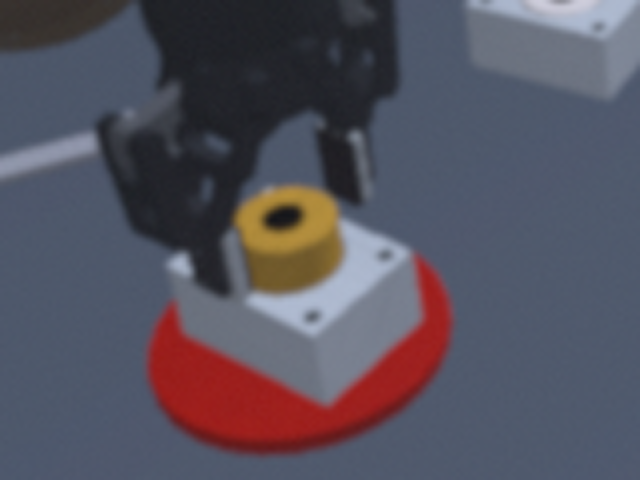

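The fingers sit either side of the protruding bushing, just above the housing's top. Closing gently.

{"op": "move_arm", "data": {"delta_pos": [[-0.5,0.3,0],[0,0,0],[0,0,0],[0,0,0],[0,0,0]], "yaw": [0,0,0,0,0], "grip": 30, "squeeze": 45}}

```text
t: 17.7
ee_pos: [0.5258, 0.3246, 0.0244]
tcp_rot: [[-0.985, -0.174, 0.001], [-0.174, 0.985, 0.001], [-0.001, 0.001, -1.0]]
ft_force: [-0.1, -0.6, 5.5]
grip_width: 0.0423
```

```bash
python3 g.py .5254 .3245 .024 100.2; python3 - <<'E'
from h import *
c=cams.capture("side")
cv2.imwrite(f"pics/pa.png",cv2.resize(c["img"][250:370,120:280],None,fx=4,fy=4,interpolation=cv2.INTER_CUBIC))
E
```

```text
t 17.7 pos [0.5258 0.3246 0.0244] jaw 100.04 yaw -0.16 delta after yaw [ 0.4 -0.1  0.4] norm 0.6 F [-0.1 -0.6  5.5] w 0.042295125527241365 tilt 0.09
```

View pics/pa.png

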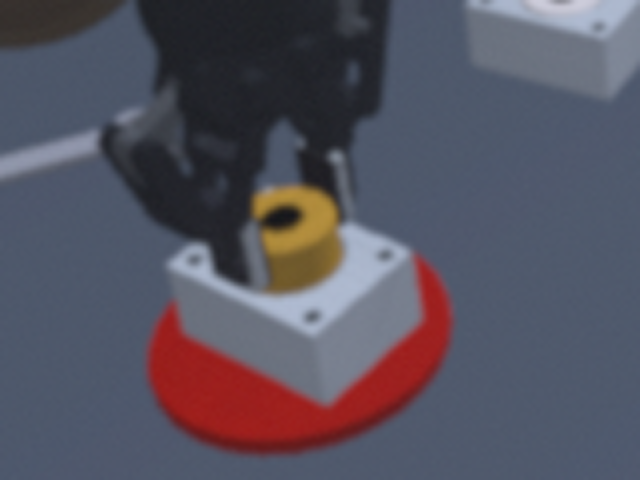

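{"op": "move_arm", "data": {"delta_pos": [[0,0,-1],[0,0,-2],[0,0,-3],[0,0,-4],[0,0,-5],[0,0,-8],[0,0,-10],[0,0,-15],[0,0,-20],[0,0,-10],[0,0,0]], "yaw": [0,0,0,0,0,0,0,0,0,0,0]}}

```text
t: 19.12
ee_pos: [0.5256, 0.3247, 0.1028]
tcp_rot: [[-0.985, -0.174, 0.002], [-0.174, 0.985, 0.002], [-0.002, 0.001, -1.0]]
ft_force: [-0.2, 0.1, -1.5]
grip_width: 0.042
```

```bash
python3 g.py .489 -.322 .13 100.2; python3 - <<'E'
from h import *
for n in("top","side"):
    c=cams.capture(n)
    cv2.imwrite(f"pics/pb_{n}.png",cv2.resize(c["img"][180:300,50:210] if n=="top" else c["img"][210:370,120:280],None,fx=3.7,fy=3.7,interpolation=cv2.INTER_CUBIC))
E
```

```text
t 19.125 pos [0.5256 0.3247 0.1028] jaw 100.02 yaw -0.18 delta after yaw [ 150.5 -629.9  -28.3] norm 648.3 F [-0.2  0.1 -1.5] w 0.04195672308416757 tilt 0.13
```

View pics/pb_side.png

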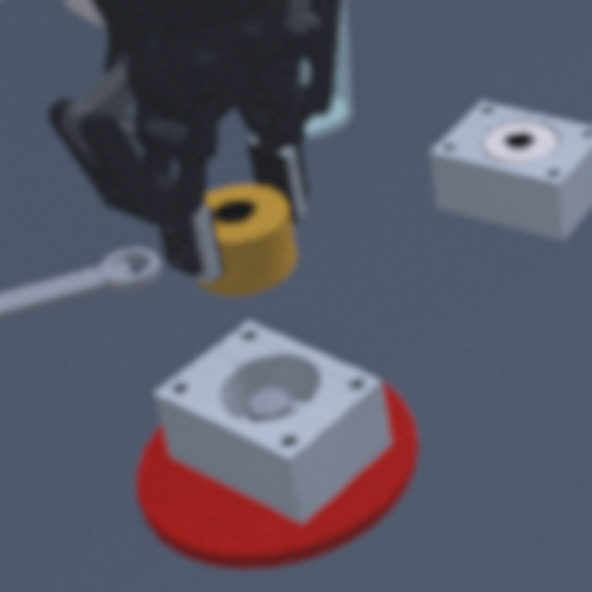

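View pics/pb_top.png

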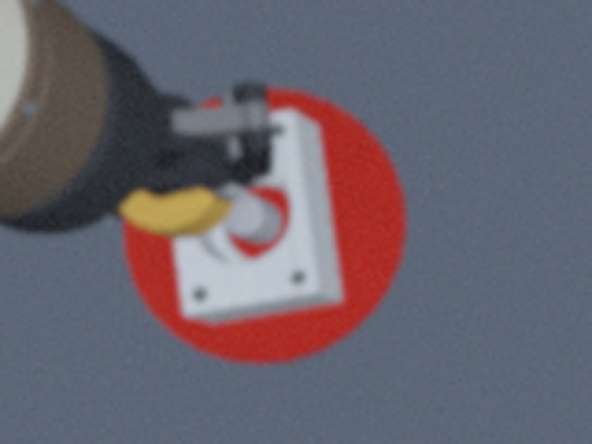

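The bushing is held upright and the empty housing stays flat on the stand, with the post visible in its recess. Carrying the bushing to the tray.

{"op": "move_arm", "data": {"delta_pos": [[2,-8,-6],[5,-20,-8],[8,-32,-8],[8,-34,-6],[8,-34,0],[8,-34,0],[8,-34,0],[8,-34,0],[8,-34,0],[8,-34,0],[8,-34,0],[8,-34,0],[8,-34,0],[8,-34,0],[8,-34,0],[8,-34,0],[8,-34,0],[8,-34,0],[8,-32,0],[0,0,0]], "yaw": [0,0,0,0,0,0,0,0,0,0,0,0,0,0,0,0,0,0,0,0]}}

```text
t: 21.72
ee_pos: [0.4876, -0.2958, 0.1298]
tcp_rot: [[-0.985, -0.17, -0.0], [-0.17, 0.985, -0.0], [0.0, -0.0, -1.0]]
ft_force: [-0.7, 0.3, -1.6]
grip_width: 0.0421
```

```bash
python3 g.py .489 -.322 .03 100.2
```

```text
t 21.725 pos [ 0.4876 -0.2958  0.1298] jaw 99.79 yaw -0.41 delta after yaw [  3.3 -26.   99.8] norm 103.2 F [-0.7  0.3 -1.6] w 0.042084759307206336 tilt 0.01
```

{"op": "move_arm", "data": {"delta_pos": [[2,-12,0],[1,-10,5],[0,-4,15],[0,0,20],[0,0,20],[0,0,20],[0,0,12],[0,0,8],[0,0,0],[0,0,0]], "yaw": [0,0,0,0,0,0,0,0,0,0]}}

```text
t: 22.98
ee_pos: [0.4913, -0.3198, 0.0303]
tcp_rot: [[-0.985, -0.174, 0.001], [-0.174, 0.985, -0.001], [-0.001, -0.001, -1.0]]
ft_force: [0.3, 0.1, -1.2]
grip_width: 0.0423
```

```bash
python3 g.py .489 -.322 -.0126 100.2; python3 - <<'E'
from h import *
ims=[]
for n in("top","side"):
    c=cams.capture(n)
    ims.append(c["img"][190:330,420:570] if n=="top" else c["img"][130:270,330:480])
cv2.imwrite("pics/pc.png",cv2.resize(np.hstack(ims),None,fx=2.6,fy=2.6,interpolation=cv2.INTER_CUBIC))
E
```

```text
t 22.975 pos [ 0.4913 -0.3198  0.0303] jaw 100.03 yaw -0.17 delta after yaw [ 2.7 -1.7 42.9] norm 43.0 F [ 0.3  0.1 -1.2] w 0.04231004136122283 tilt 0.08
```

View pics/pc.png

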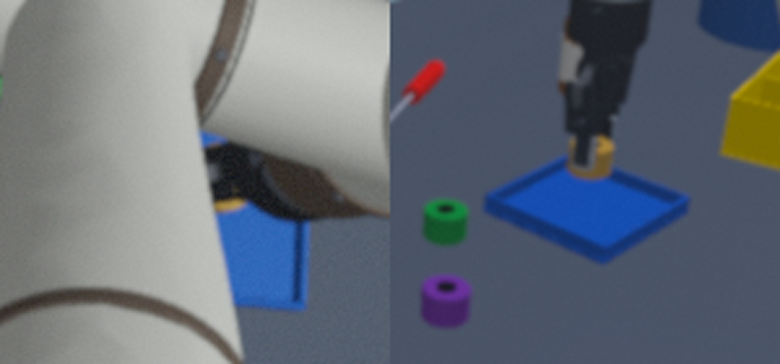

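Over the middle of the tray, and the bushing is upright. Lowering to about 1–2 mm above the floor, then creeping.

{"op": "move_arm", "data": {"delta_pos": [[1,-1,5],[0,0,10],[0,0,10],[0,0,8],[0,0,5],[0,0,3],[0,0,0]], "yaw": [0,0,0,0,0,0,0]}}

```text
t: 23.95
ee_pos: [0.4899, -0.3207, -0.0115]
tcp_rot: [[-0.985, -0.174, -0.0], [-0.174, 0.985, 0.0], [0.0, 0.0, -1.0]]
ft_force: [0.2, -0.0, -2.5]
grip_width: 0.0422
```

{"op": "move_arm", "data": {"delta_pos": [[0,0,1],[0,0,0.7],[0,0,0]], "yaw": [0,0,0]}}

```text
t: 24.32
ee_pos: [0.4902, -0.3208, -0.0125]
tcp_rot: [[-0.985, -0.174, 0.001], [-0.174, 0.985, -0.0], [-0.001, -0.0, -1.0]]
ft_force: [-1.1, 1.6, 2.0]
grip_width: 0.0421
```

Contact at the expected height. Releasing and retreating.

{"op": "move_arm", "data": {"delta_pos": [[0,0,0],[0,0,0],[0,0,0],[0,0,0],[0,0,-5],[0,0,-15],[0,0,-25],[0,0,-30],[0,0,-30],[0,0,-30],[0,0,-20],[0,0,0]], "yaw": [0,0,0,0,0,0,0,0,0,0,0,0], "grip": 68}}

```text
t: 25.82
ee_pos: [0.4912, -0.3212, 0.1448]
tcp_rot: [[-0.985, -0.174, 0.005], [-0.174, 0.985, -0.002], [-0.005, -0.003, -1.0]]
ft_force: [-0.3, 0.5, -0.1]
grip_width: 0.0681
```

```bash
python3 g.py .489 -.322 -.0126 100.2; python3 - <<'E'
from h import *
ims=[]
for n in("top","side"):
    c=cams.capture(n)
    for a,ce,m in comp(brass(c),30):
        w=atz(c,ce,.035)
        if np.hypot(w[0]-.489,w[1]+.322)<.08: print(n,"brass",a,w)
    if n=="side":
        cv2.imwrite("pics/pd2.png",cv2.resize(c["img"][130:390,120:480],None,fx=2,fy=2,interpolation=cv2.INTER_CUBIC))
    ims.append(c["img"][190:330,420:570] if n=="top" else c["img"][130:270,330:480])
cv2.imwrite("pics/pd.png",cv2.resize(np.hstack(ims),None,fx=2.6,fy=2.6,interpolation=cv2.INTER_CUBIC))
c=cams.capture("top");cv2.imwrite("pics/pd3.png",c["img"])
E
```

```text
t 25.825 pos [ 0.4912 -0.3212  0.1448] jaw 100.03 yaw -0.17 delta after yaw [3.000e+00 1.000e-01 1.574e+02] norm 157.4 F [-0.3  0.5 -0.1] w 0.0680942708703662 tilt 0.33
side brass 81 [ 0.48477201 -0.31308909  0.035     ]
```

View pics/pd.png

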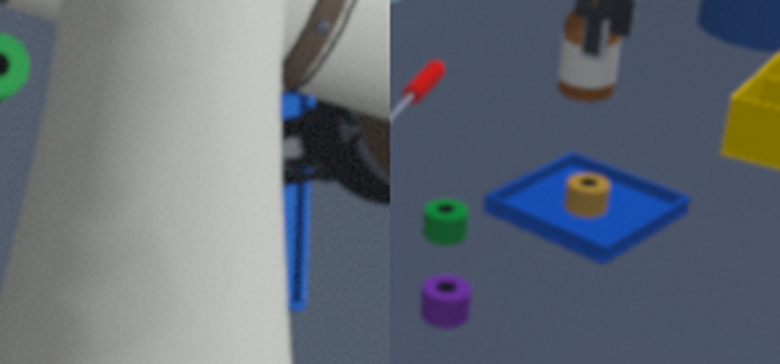

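View pics/pd2.png

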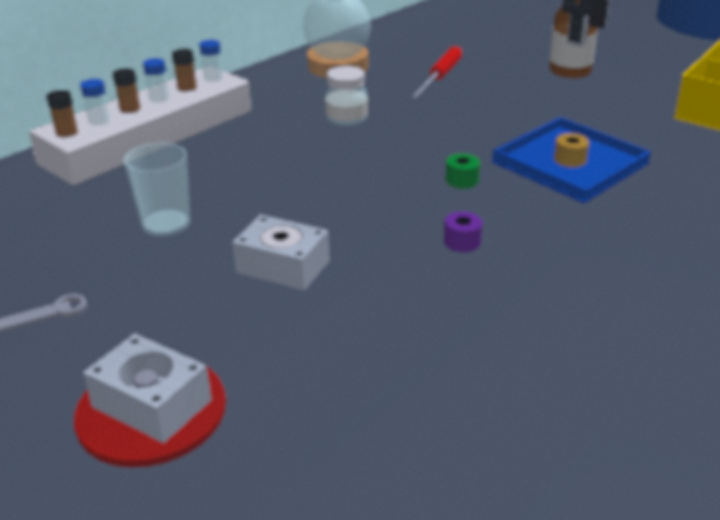

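View pics/pd3.png

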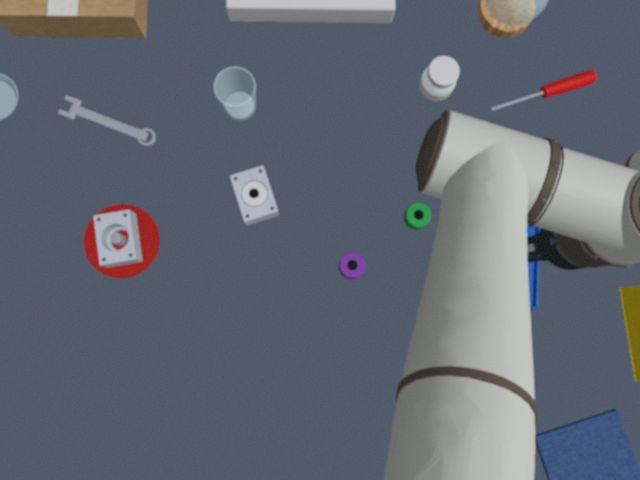

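The pictures show the brass bushing upright inside the tray (side crop (588,195)), the housing flat over the post, and the gripper clear of everything. Handing in.

```bash
python3 -c "
from bench import close_job,arm
print(close_job())"
```

```text
the job is handed in; nothing more can be done
None
```

The housing is flat on the red stand, and the brass bushing stands upright in about the middle of the blue tray. I handed the job in at about 26 s of the 67 s allowed; no verdict was reported.

- **What I did:** I gripped the housing with the brass bushing and lowered it over the post until it touched. The post pushed the bushing up; I then lifted the bushing out, carried it to the tray and released it.
- **Last checks:** The last side picture shows the bushing upright on the tray floor. Both last pictures show the housing level on the stand with the post showing in its recess. The gripper was clear of everything, with a force reading near zero.
- **Not checked from above:** The arm hid the bushing from the top camera at the end, so only the side view confirms its final position.
- **One disagreement:** The reported TCP height did not match where the fingers really were. The fingertips sat about 30–40 mm higher than reported, depending on how far they were open. I found this in the side picture before the first grip and confirmed it with a light touch (5 N) on the housing's top. I corrected for it in every later move; contact heights on the stand and in the tray then matched what I expected.

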